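# Set the rice cooker going: tap three keys in order

### The job

Set the rice cooker going: on the row of keys on its lid, press the square key, then the oblong key, then the large round key, each lightly with the tips of the fingers until it is down; they stay down. Leave the small round key up, and do not move or pick up the opener, the paddle, the tray or the cups, glasses and seasoning case on it.

Things in the scene. Friction and masses are not known exactly. Their poses are not given: they have to be found in the camera images.
- cooker: white rice cooker, 290 x 250 x 200 mm, fixed; origin under its centre, x axis from its front to its back, flat lid top at 200 mm. A row of four white keys on equal grey bezels runs along its y axis on the lid, 95 mm in front of its centre, 52 mm apart, in varying order. An opener and a paddle lie on the lid behind them, 60 mm or more from the row
- square_top (a point): centre of the top face of the square key, 26 x 26 mm (the main-power key); it moves down with the key. The untouched key top is 212 mm above the worktop
- square_key (a joint): how far the square key is pressed, in m: 0 up, 0.006 fully down at its stop. About 2 N moves it (a little more when pressed fast), and it stays down where it is left; no spring
- square_base: square grey bezel around the square key; the bezel is 46 x 46 x 4 mm, fixed on the lid, with the key in it; origin at the centre of its underside. The key stands 8 mm above the bezel when up, 2 mm when fully down; its axes are parallel to the cooker's
- oblong_top (a point): centre of the top face of the oblong key, 40 x 14 mm, its length along the row (the programme key); it moves down with the key. The untouched key top is 212 mm above the worktop
- oblong_key (a joint): how far the oblong key is pressed, in m: 0 up, 0.006 fully down at its stop. About 2 N moves it (a little more when pressed fast), and it stays down where it is left; no spring
- oblong_base: square grey bezel around the oblong key; the bezel is 46 x 46 x 4 mm, fixed on the lid, with the key in it; origin at the centre of its underside. The key stands 8 mm above the bezel when up, 2 mm when fully down; its axes are parallel to the cooker's
- round_top (a point): centre of the top face of the large round key, 30 mm across (the start key); it moves down with the key. The untouched key top is 212 mm above the worktop
- round_key (a joint): how far the large round key is pressed, in m: 0 up, 0.006 fully down at its stop. About 2 N moves it (a little more when pressed fast), and it stays down where it is left; no spring
- round_base: square grey bezel around the large round key; the bezel is 46 x 46 x 4 mm, fixed on the lid, with the key in it; origin at the centre of its underside. The key stands 8 mm above the bezel when up, 2 mm when fully down; its axes are parallel to the cooker's
- stud_top (a point): centre of the top face of the small round key, 14 mm across (the reheat key); it moves down with the key. The untouched key top is 212 mm above the worktop
- stud_key (a joint): how far the small round key is pressed, in m: 0 up, 0.006 fully down at its stop. About 2 N moves it (a little more when pressed fast), and it stays down where it is left; no spring
- stud_base: square grey bezel around the small round key; the bezel is 46 x 46 x 4 mm, fixed on the lid, with the key in it; origin at the centre of its underside. The key stands 8 mm above the bezel when up, 2 mm when fully down; its axes are parallel to the cooker's
- opener: aluminium bottle opener, 105 mm long, 36 mm wide at its ring, 6 mm thick, loose, lying on the cooker lid; origin under its middle
- paddle: wooden rice paddle, 192 mm long, 56 mm wide, 8 mm thick, loose, lying on the cooker lid; origin under its middle
- tray: bamboo tray, 340 x 240 x 28 mm, loose on the worktop at the cooker's -y side; origin at the centre of its underside
- cup_a: white ceramic cup, 76 mm across, 75 mm high, on the tray; origin at the centre of its underside
- cup_b: the other such cup
- glasses_a: two soju glasses nested, 52 mm across, 82 mm high, on the tray; origin at the centre of the underside
- glasses_b: the other such pair of glasses
- case: pale yellow plastic seasoning case with a latch, 75 x 113 x 48 mm, on the tray; origin at the centre of its underside
Mind the look-alikes: they are no part of the job. Leave any red look-alike of the glasses_a alone. Of the things that look like the opener, the smaller one is meant.

How it is judged (in metres and radians):
On the way, in this order (a step that is already met when the one before it is completed fails the run):
1. the square key is down (value of joint square_key above 0.0035 m), for 0.1 s.
2. the oblong key is down (value of joint oblong_key above 0.0035 m), for 0.1 s.
3. the large round key is down (value of joint round_key above 0.0035 m), for 0.1 s.
At the end, for the whole second after the job is handed in: the square, oblong and large round keys are each down by more than 3.5 of their 6 mm, the small round key is down by less than 2 mm, and the opener, paddle, tray, cups, glasses and case are at rest within 15 mm of where they began and not tipped by more than 0.3 rad (value of joint each of square_key, oblong_key, round_key above 0.0035 m and value of joint stud_key below 0.002 m and distance of each of opener, paddle, tray, cup_a, cup_b, glasses_a, glasses_b, case from where it was at the start of the episode below 0.015 m and angle between each of opener, paddle, tray, cup_a, cup_b, glasses_a, glasses_b, case's own z axis and vertical below 0.3 rad and linear speed of each of opener, paddle, tray, cup_a, cup_b, glasses_a, glasses_b, case below 0.02 m/s); the robot touches nothing.
It fails at once if the small round key is pressed (2 mm or more) (value of joint stud_key above 0.002 m).
It fails at once if the oblong key goes down (2 mm) while the square key is not yet down (value of joint oblong_key above 0.002 m and value of joint square_key below 0.0035 m).
It fails at once if the large round key goes down (2 mm) while the square or the oblong key is not yet down (value of joint round_key above 0.002 m and value of joint any of square_key, oblong_key below 0.0035 m).
It fails at once if a key, its bezel or the cooker is pushed harder than 25 N (contact force between the arm and square_base above 25 N or contact force between the arm and oblong_base above 25 N or contact force between the arm and round_base above 25 N or contact force between the arm and stud_base above 25 N or contact force between the arm and cooker above 25 N).
It fails at once if the opener, paddle, tray, or anything on the tray is moved or lifted by more than 15 mm, or tipped by more than 0.3 rad (distance of any of opener, paddle, tray, cup_a, cup_b, glasses_a, glasses_b, case from where it was at the start of the episode above 0.015 m or angle between any of opener, paddle, tray, cup_a, cup_b, glasses_a, glasses_b, case's own z axis and vertical above 0.3 rad).
It also fails if it takes over 37 s, if anything falls off the work surface, if the arm or the gripper's body presses on something with over 40 N, if the wrist force passes 120 N, or if a joint passes its speed limit or range.

### The arm

A 6-joint arm with a two-finger parallel gripper is mounted at the origin on the work surface. World frame = base frame: x ahead of the robot, y to its left, z up, the work surface at z = 0. Lengths are in mm, angles in rad, forces in N, time in s.
With the tool pointing down it reaches from about 350 to 775 mm from the base axis. Payload 7.3 kg.
Tool frame: the origin (TCP) lies at the very end of the fingers, on their centre line; the grasp point (between the pads) lies bot.grip_point_offset behind it (bot.grip_point_offset is the distance from the TCP to the grasp point, in mm); z points along the fingers, y is the line along which they close (so a half turn about z gives the same grasp; the last joint's range is limited). The gripper opens to 92 mm and grips with 3 to 60 N. Pads are 19 mm wide; open, the fingers measure 130 mm over their backs; the gripper's body (75 mm by 190 mm) begins 47 mm behind the grasp point.
Start: joints at [-1.484, 0.342, 1.524, -0, 1.275, -0.146], TCP at [121.14, -510.852, 226.741] pointing down, gripper open.
Joint ranges: [-2.53, 2.53], [-0.77, 2.02], [0.04, 2.7], [-1, 4.14], [0.28, 2.66], [-3.11, 3.11]. Speed limits (rad/s): [2.57, 2.57, 3.14, 3.14, 3.14, 3.14].

### API

Orientations are given as [roll, pitch, yaw] about the fixed x, y, z axes, in that order (R = Rz(yaw) Ry(pitch) Rx(roll)).
In Python, from plant import bot gives the robot as it stands. The module is installed in compiled form; this text tells all that it offers.
- The arm moves only by the tool carry_out, never from a script. Its argument "plan" is a list of rows, each an object of numbers: "tx", "ty", "tz": the shift along the world's x, y, z in mm; "rx", "ry", "rz": the turn, a rotation vector about the world's x, y, z in rad. A call has 1 to 12 rows; each row shifts and turns the commanded pose from where the row before left it; what a row does not reach is not made up. A row lasts 1/10 s, in which the tool goes at most 50 mm and 8.59 degrees, less where a joint would pass 70% of its speed; a pose out of reach is approached as far as the arm can. A call with a gripper value outside its range is refused whole. "gripper" is the closure, from 0 (fully open) to 1 (shut), set as the call begins (left out, the last holds). The fingers move at their own pace and stop on an object; the grip force is fixed at half the most. Time passes only in rows, so rows that do not move let the fingers close. It gives the time, the measured TCP pose, the force, the opening and the grip force at its end, in the units of the state.
- bot.get_obs(): the state, without advancing time (a new reading comes with each control period).
- bot.capture(name): name is "scene" or "top"; returns the picture (480x640x3 uint8, red, green, blue); there is no depth.
- bot.camera_model(name): a dict with "camera_matrix" (3x3 intrinsics, pixels), "dist" ([k1, k2, p1, p2, k3] as OpenCV has them; the pictures are not rectified), "R" (3x3) and "t" (3): a world point X has camera coordinates R X + t. Camera axes: x right, y down, z forward; pixel columns grow to the right and rows downward; lengths in mm; the calibration is good to about 2 mm. A picture is of the moment at which its call begins. camera_model takes no time and is no camera call.
- bot.close_job(): hands the job in; it is judged then, once.
The state is a dict: "time": time; "joint_positions": joint angles; "dq": joint speeds; "tau": joint torques, N m; "tool_pos": TCP position; "tcp_rot": TCP orientation; "contact_force": force on the tool from outside, world axes, zero at the start; "moment": the same for the moment, N m; "grip_width": finger opening in mm; "finger_force": force on a finger pad.
Only numpy, scipy, OpenCV 4.12 (cv2) and the standard library are available. Lean on these libraries where they do the work, as an engineer would, in place of code of your own. Each camera call takes 0.05 s, during which the arm holds its last target. There are 200 camera calls.

## Working session

There is one attempt and no reset: what is moved stays moved. The work goes in short steps, Python scripts to look and compute and a tool call to move; the robot and the scene stay as the last step left them, time stands still between calls to the robot, and variables do not carry over. Pictures are saved under pics/ and viewed, at most 10 in all, crops included, and the job is handed in when it is done.

Besides the shell and the picture viewer there is one more tool, called by a JSON object that holds its "op" and its "data". carry_out: Moves the arm, as the interface text tells. Its arguments: {"type":"object","properties":{"plan":{"type":"array"},"gripper":{"type":"number"}},"required":["plan"]}

```bash
mkdir -p pics; python3 - <<'E'
from plant import bot
import cv2
for n in("top","scene"):
    cv2.imwrite(f"pics/{n}0.png",bot.capture(n)[:,:,::-1])
    m=bot.camera_model(n); print(n,m)
o=bot.get_obs();print(o, bot.grip_point_offset)
E
```

```text
top {'camera_matrix': array([[523.40867848,   0.        , 318.61567604],
       [  0.        , 523.40867848, 241.26451761],
       [  0.        ,   0.        ,   1.        ]]), 'dist': array([0.0419048, 0.       , 0.       , 0.       , 0.       ]), 'R': array([[ 0.01990922, -0.99979854,  0.00255071],
       [-0.97599962, -0.01998855, -0.21685293],
       [ 0.21686023,  0.00182788, -0.97620095]]), 't': array([ -46.45470307,  534.26337174, 1116.62867167])}
scene {'camera_matrix': array([[480.8801679 ,   0.        , 327.2210841 ],
       [  0.        , 480.8801679 , 248.41005078],
       [  0.        ,   0.        ,   1.        ]]), 'dist': array([0.04596569, 0.        , 0.        , 0.        , 0.        ]), 'R': array([[ 0.82843547,  0.55966921, -0.02156491],
       [ 0.37518647, -0.58312394, -0.72055645],
       [-0.41584827,  0.58884365, -0.69306087]]), 't': array([-425.02428774, -106.90159798, 1190.56780575])}
{'time': 0.1, 'joint_positions': array([-1.48403659e+00,  3.42674484e-01,  1.52490271e+00, -5.42843360e-06,
        1.27538817e+00, -1.46024160e-01]), 'dq': array([-0.00195701, -0.00144433, -0.00152155,  0.00199174, -0.00015637,
       -0.00016717]), 'tau': array([ 1.88520789e-03, -4.32004058e+01, -2.44695586e+01,  7.19144032e-02,
        5.25742513e-02, -5.39145628e-05]), 'tool_pos': array([ 121.08773468, -510.48431205,  226.109883  ]), 'tcp_rot': array([-3.14023380e+00, -1.94600881e-04,  2.32785350e-01]), 'contact_force': array([ 0.56299966, -0.48802836,  0.44260019]), 'moment': array([ 0.07765815, -0.06665385,  0.0323751 ]), 'finger_force': 0.0, 'grip_width': 91.3276184048184} 18.8
```

View pics/top0.png

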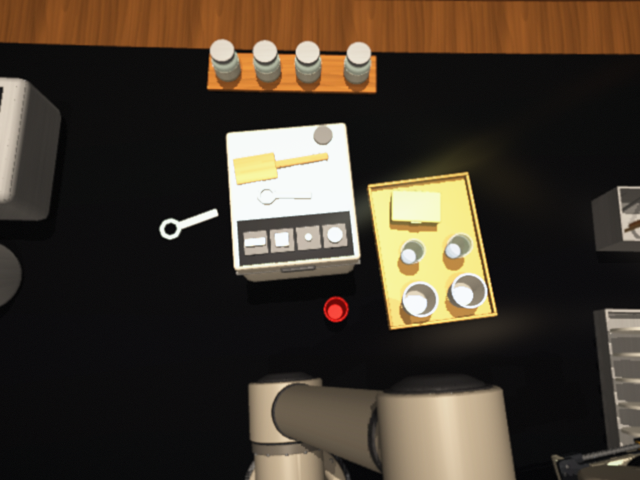

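View pics/scene0.png

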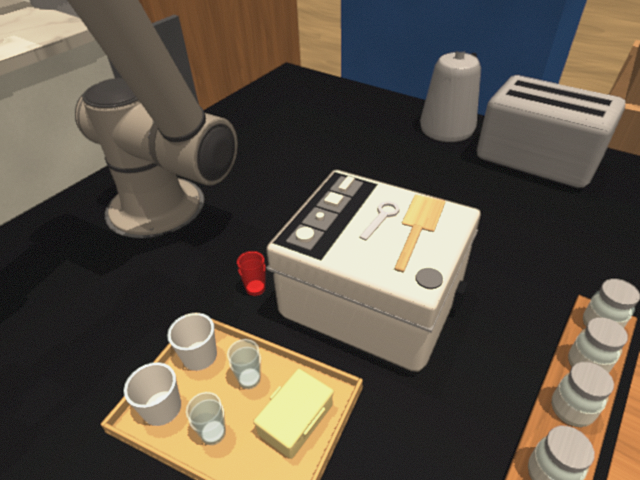

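The top view shows the keys left to right: oblong about (255,241), square (282,239), stud (308,237) and large round (335,235). The scene view agrees. The small opener lies on the lid, and the big one on the worktop is the look-alike.

```bash
cat > h.py <<'E'
from plant import bot
import cv2, numpy as np
def ray(n,p,z):
    m=bot.camera_model(n);u=cv2.undistortPoints(np.array([[p]],float),m["camera_matrix"],m["dist"])[0,0]
    R,t=m["R"],m["t"];d=R.T@[u[0],u[1],1];c=-R.T@t
    return c+d*(z-c[2])/d[2]
E
python3 - <<'E'
from h import *
seeds={"top":[(255,241),(282,239),(308,237),(335,235)],"scene":[(347,184),(334,199),(320,215),(305,233)]}
for n,S in seeds.items():
    g=cv2.cvtColor(cv2.imread(f"pics/{n}0.png"),cv2.COLOR_BGR2GRAY)
    P=[]
    for s in S:
        x,y=s; w=g[y-11:y+12,x-13:x+14]
        th,_=cv2.threshold(w,0,255,cv2.THRESH_OTSU); th=max(th,150)
        k,l,st,c=cv2.connectedComponentsWithStats((g>th).astype(np.uint8))
        i=l[y,x]; p=c[i]; q=ray(n,p,212);P.append(q)
        print(n,s,th,st[i],p.round(1),q.round(1))
    P=np.array(P); d=np.diff(P,axis=0);print(np.linalg.norm(d,axis=1).round(1),np.arctan2(-(P[3]-P[0])[0]*-1,-(P[3]-P[0])[1]))
    cv2.imwrite(f"pics/{n}z.png",cv2.resize(g[150:300,200:400],None,fx=4,fy=4,interpolation=2))
E
```

```text
top (255, 241) 151.0 [244 231  24  24 478] [255.2 242.2] [496.7  87.2 212. ]
top (282, 239) 150 [270 229  24  24 494] [281.5 239.9] [502.3  36.3 212. ]
top (308, 237) 150 [296 226  25  24 502] [308.  237.6] [507.9 -15.1 212. ]
top (335, 235) 154.0 [323 224  24  24 484] [334.3 235. ] [514.1 -66.3 212. ]
[51.2 51.7 51.6] 0.1133660705215565
scene (347, 184) 161.0 [  268   170   212   140 12477] [396.4 242.3] [656.   -6.6 212. ]
scene (334, 199) 167.0 [324 192  20  12 147] [333.3 197.7] [507.6  35.6 212. ]
scene (320, 215) 150 [315 211  10   8  50] [319.5 214.4] [513.2 -15.7 212. ]
scene (305, 233) 171.0 [296 227  18  13 184] [304.5 232.7] [519.  -67.2 212. ]
[154.3  51.5  51.8] -1.1549204680373217
```

View pics/topz.png

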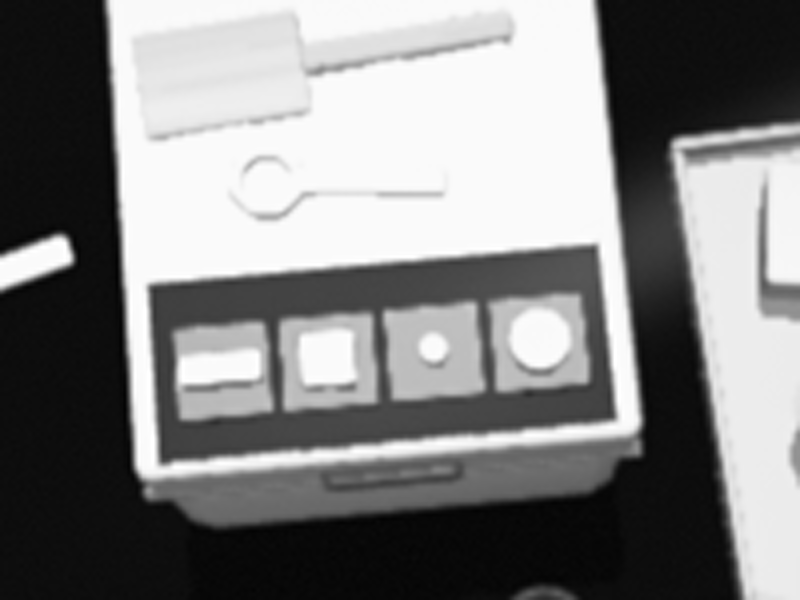

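The zoomed crop confirms the order and shapes. The first top threshold took in the whole bezels, so I'll threshold higher.

```bash
python3 - <<'E'
from h import *
seeds={"top":[(255,241),(282,239),(308,237),(335,235)],"scene":[(349,182),(334,199),(320,215),(305,233)]}
for n,S in seeds.items():
    g=cv2.cvtColor(cv2.imread(f"pics/{n}0.png"),cv2.COLOR_BGR2GRAY); P=[]
    for x,y in S:
        k,l,st,c=cv2.connectedComponentsWithStats((g>(215 if n=="top" else 190)).astype(np.uint8))
        i=l[y,x]; q=ray(n,c[i],212);P.append(q); print(n,st[i],c[i].round(1),q.round(1))
    P=np.array(P); d=P[3]-P[1];print(np.linalg.norm(np.diff(P,axis=0),axis=1).round(1),np.arctan2(d[0],-d[1]))
E
```

```text
top [245 237  20   9 147] [254.5 241.2] [498.7  88.6 212. ]
top [275 232  14  14 175] [281.3 238.8] [504.5  36.8 212. ]
top [305 233   7   7  40] [307.9 236.2] [510.7 -14.9 212. ]
top [327 227  16  15 181] [334.6 233.8] [516.5 -66.8 212. ]
[52.2 52.  52.2] 0.11563889175699538
scene [  268   171   211   138 11807] [397.2 242.2] [657.1  -5.6 212. ]
scene [325 192  18  12 134] [333.4 197.8] [507.8  35.5 212. ]
scene [316 212   8   6  35] [319.6 214.3] [513.2 -15.3 212. ]
scene [296 227  18  12 173] [304.4 232.6] [518.8 -67.2 212. ]
[154.8  51.   52.2] 0.10684092123206133
```

Both views agree within about 2 mm, and the pitch is 52 mm as given. Key centres are square (506,36), oblong (500,88), round (517.5,-67) and stud (512,-15), and the cooker's yaw is 0.112. I'll close the fingers and go over the square key.

{"op": "carry_out", "data": {"gripper": 1, "plan": [{"tz": 15, "tx": 10, "ty": 15}, {"tz": 15, "tx": 25, "ty": 35, "rz": -0.04}, {"tx": 25, "ty": 35, "rz": -0.04}, {"tx": 25, "ty": 35, "rz": -0.04}, {"tx": 25, "ty": 35}, {"tx": 25, "ty": 35}, {"tx": 25, "ty": 35}, {"tx": 25, "ty": 35}, {"tx": 25, "ty": 35}, {"tx": 25, "ty": 35}, {"tx": 25, "ty": 35}, {"tx": 25, "ty": 35}]}}

```text
invalid input at $.plan[0]: expected keys tx, ty, tz, rx, ry, rz
```

{"op": "carry_out", "data": {"plan": [{"tx": 25, "ty": 35}, {"tx": 25, "ty": 35}, {"tx": 25, "ty": 35}, {"tx": 15, "ty": 30}, {"tx": 10, "ty": 12}, {}, {}, {}]}}

```text
invalid input at $.plan[0]: expected keys tx, ty, tz, rx, ry, rz
```

Every key is required in each row.

{"op": "carry_out", "data": {"gripper": 1, "plan": [{"tx": 10, "ty": 15, "tz": 15, "rx": 0, "ry": 0, "rz": 0}, {"tx": 25, "ty": 35, "tz": 15, "rx": 0, "ry": 0, "rz": -0.04}, {"tx": 25, "ty": 35, "tz": 0, "rx": 0, "ry": 0, "rz": -0.04}, {"tx": 25, "ty": 35, "tz": 0, "rx": 0, "ry": 0, "rz": -0.04}, {"tx": 25, "ty": 35, "tz": 0, "rx": 0, "ry": 0, "rz": 0}, {"tx": 25, "ty": 35, "tz": 0, "rx": 0, "ry": 0, "rz": 0}, {"tx": 25, "ty": 35, "tz": 0, "rx": 0, "ry": 0, "rz": 0}, {"tx": 25, "ty": 35, "tz": 0, "rx": 0, "ry": 0, "rz": 0}, {"tx": 25, "ty": 35, "tz": 0, "rx": 0, "ry": 0, "rz": 0}, {"tx": 25, "ty": 35, "tz": 0, "rx": 0, "ry": 0, "rz": 0}, {"tx": 25, "ty": 35, "tz": 0, "rx": 0, "ry": 0, "rz": 0}, {"tx": 25, "ty": 35, "tz": 0, "rx": 0, "ry": 0, "rz": 0}]}}

```text
time: 1.3
tool_pos: [406.7, -109.1, 256.6]
tcp_rot: [3.142, 0.0, 0.113]
contact_force: [0.2, -0.1, -0.3]
grip_width: 1.9
finger_force: 0.0
```

{"op": "carry_out", "data": {"plan": [{"tx": 25, "ty": 35, "tz": 0, "rx": 0, "ry": 0, "rz": 0}, {"tx": 25, "ty": 35, "tz": 0, "rx": 0, "ry": 0, "rz": 0}, {"tx": 25, "ty": 35, "tz": 0, "rx": 0, "ry": 0, "rz": 0}, {"tx": 15, "ty": 27, "tz": 0, "rx": 0, "ry": 0, "rz": 0}, {"tx": 10, "ty": 15, "tz": -10, "rx": 0, "ry": 0, "rz": 0}, {"tx": 0, "ty": 0, "tz": -15, "rx": 0, "ry": 0, "rz": 0}, {"tx": 0, "ty": 0, "tz": -10, "rx": 0, "ry": 0, "rz": 0}, {"tx": 0, "ty": 0, "tz": 0, "rx": 0, "ry": 0, "rz": 0}, {"tx": 0, "ty": 0, "tz": 0, "rx": 0, "ry": 0, "rz": 0}, {"tx": 0, "ty": 0, "tz": 0, "rx": 0, "ry": 0, "rz": 0}]}}

```text
time: 2.3
tool_pos: [506.4, 35.7, 222.5]
tcp_rot: [3.141, -0.001, 0.112]
contact_force: [0.7, -0.0, -0.2]
grip_width: 0.6
finger_force: 0.0
```

```bash
python3 - <<'E'
from h import *
a=bot.capture("scene");b=bot.capture("top")
im=np.hstack([cv2.resize(a[120:300,240:400],None,fx=2.5,fy=2.5,interpolation=2),cv2.resize(b[120:300,210:370],None,fx=2.5,fy=2.5,interpolation=2)])
cv2.imwrite("pics/hover.png",im[:,:,::-1])
o=bot.get_obs();print(o["tool_pos"],o["contact_force"],o["time"])
E
```

```text
[506.39447953  35.80902409 222.45929614] [-0.85265684  0.65735642  0.02196203] 2.4
```

View pics/hover.png

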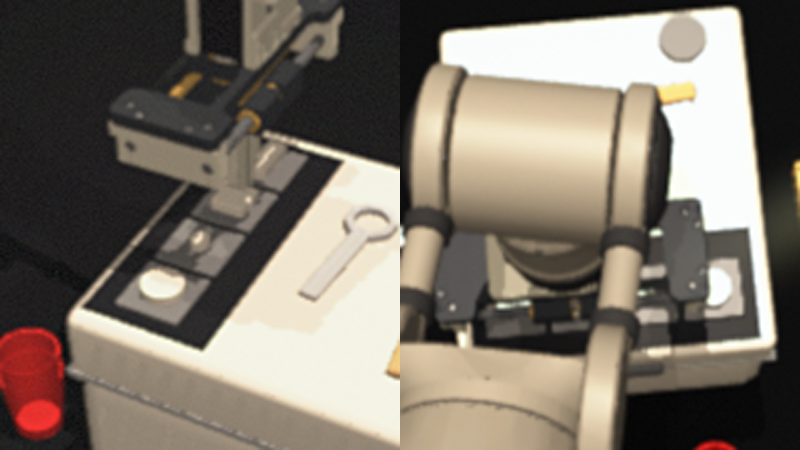

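The scene crop shows the closed tips hovering over the square key, with the other keys clear. I'll press slowly.

{"op": "carry_out", "data": {"plan": [{"tx": 0, "ty": 0, "tz": -4, "rx": 0, "ry": 0, "rz": 0}, {"tx": 0, "ty": 0, "tz": -4, "rx": 0, "ry": 0, "rz": 0}, {"tx": 0, "ty": 0, "tz": -1, "rx": 0, "ry": 0, "rz": 0}, {"tx": 0, "ty": 0, "tz": -1, "rx": 0, "ry": 0, "rz": 0}, {"tx": 0, "ty": 0, "tz": -1, "rx": 0, "ry": 0, "rz": 0}, {"tx": 0, "ty": 0, "tz": -1, "rx": 0, "ry": 0, "rz": 0}, {"tx": 0, "ty": 0, "tz": 0, "rx": 0, "ry": 0, "rz": 0}, {"tx": 0, "ty": 0, "tz": 0, "rx": 0, "ry": 0, "rz": 0}]}}

```text
time: 3.2
tool_pos: [506.3, 36.2, 209.7]
tcp_rot: [3.142, -0.0, 0.113]
contact_force: [-0.0, -0.2, 0.5]
grip_width: 0.9
finger_force: 0.0
```

{"op": "carry_out", "data": {"plan": [{"tx": 0, "ty": 0, "tz": -1, "rx": 0, "ry": 0, "rz": 0}, {"tx": 0, "ty": 0, "tz": -1, "rx": 0, "ry": 0, "rz": 0}, {"tx": 0, "ty": 0, "tz": 0, "rx": 0, "ry": 0, "rz": 0}]}}

```text
time: 3.5
tool_pos: [506.3, 36.2, 207.7]
tcp_rot: [3.141, -0.0, 0.113]
contact_force: [1.1, 0.3, 1.0]
grip_width: 0.4
finger_force: 0.3
```

{"op": "carry_out", "data": {"plan": [{"tx": 0, "ty": 0, "tz": -0.5, "rx": 0, "ry": 0, "rz": 0}, {"tx": 0, "ty": 0, "tz": -0.5, "rx": 0, "ry": 0, "rz": 0}, {"tx": 0, "ty": 0, "tz": 0, "rx": 0, "ry": 0, "rz": 0}]}}

```text
time: 3.8
tool_pos: [506.3, 36.2, 206.8]
tcp_rot: [3.142, -0.0, 0.113]
contact_force: [1.3, -0.0, 1.2]
grip_width: 0.3
finger_force: 0.6
```

{"op": "carry_out", "data": {"plan": [{"tx": 0, "ty": 0, "tz": -0.5, "rx": 0, "ry": 0, "rz": 0}, {"tx": 0, "ty": 0, "tz": 0, "rx": 0, "ry": 0, "rz": 0}]}}

```text
time: 4.0
tool_pos: [506.3, 36.2, 206.3]
tcp_rot: [3.142, -0.0, 0.113]
contact_force: [0.7, 1.2, 1.6]
grip_width: 0.4
finger_force: 0.8
```

{"op": "carry_out", "data": {"plan": [{"tx": 0, "ty": 0, "tz": -0.5, "rx": 0, "ry": 0, "rz": 0}, {"tx": 0, "ty": 0, "tz": 0, "rx": 0, "ry": 0, "rz": 0}, {"tx": 0, "ty": 0, "tz": 0, "rx": 0, "ry": 0, "rz": 0}]}}

```text
time: 4.3
tool_pos: [506.3, 36.2, 206.3]
tcp_rot: [3.141, -0.001, 0.113]
contact_force: [-0.2, 1.0, 4.7]
grip_width: 0.6
finger_force: 2.5
```

The stop is felt at z 206.3 with the force up to 4.7 N, so the square key is down. Next is the oblong key.

{"op": "carry_out", "data": {"plan": [{"tx": 0, "ty": 0, "tz": 7, "rx": 0, "ry": 0, "rz": 0}, {"tx": 0, "ty": 0, "tz": 10, "rx": 0, "ry": 0, "rz": 0}, {"tx": -2, "ty": 20, "tz": 0, "rx": 0, "ry": 0, "rz": 0}, {"tx": -2, "ty": 20, "tz": 0, "rx": 0, "ry": 0, "rz": 0}, {"tx": -2, "ty": 12, "tz": 0, "rx": 0, "ry": 0, "rz": 0}, {"tx": 0, "ty": 0, "tz": 0, "rx": 0, "ry": 0, "rz": 0}, {"tx": 0, "ty": 0, "tz": -5, "rx": 0, "ry": 0, "rz": 0}, {"tx": 0, "ty": 0, "tz": -4, "rx": 0, "ry": 0, "rz": 0}, {"tx": 0, "ty": 0, "tz": -1, "rx": 0, "ry": 0, "rz": 0}, {"tx": 0, "ty": 0, "tz": -1, "rx": 0, "ry": 0, "rz": 0}, {"tx": 0, "ty": 0, "tz": -1, "rx": 0, "ry": 0, "rz": 0}, {"tx": 0, "ty": 0, "tz": 0, "rx": 0, "ry": 0, "rz": 0}]}}

```text
time: 5.5
tool_pos: [500.2, 87.9, 210.7]
tcp_rot: [3.141, -0.0, 0.112]
contact_force: [-0.1, -0.4, 0.0]
grip_width: 0.5
finger_force: 0.0
```

{"op": "carry_out", "data": {"plan": [{"tx": 0, "ty": 0, "tz": -1, "rx": 0, "ry": 0, "rz": 0}, {"tx": 0, "ty": 0, "tz": -1, "rx": 0, "ry": 0, "rz": 0}, {"tx": 0, "ty": 0, "tz": -1, "rx": 0, "ry": 0, "rz": 0}, {"tx": 0, "ty": 0, "tz": -1, "rx": 0, "ry": 0, "rz": 0}, {"tx": 0, "ty": 0, "tz": -0.5, "rx": 0, "ry": 0, "rz": 0}, {"tx": 0, "ty": 0, "tz": 0, "rx": 0, "ry": 0, "rz": 0}]}}

```text
time: 6.1
tool_pos: [500.3, 88.2, 206.3]
tcp_rot: [3.141, -0.0, 0.113]
contact_force: [0.7, -1.7, 1.6]
grip_width: 0.4
finger_force: 0.9
```

{"op": "carry_out", "data": {"plan": [{"tx": 0, "ty": 0, "tz": -0.5, "rx": 0, "ry": 0, "rz": 0}, {"tx": 0, "ty": 0, "tz": 0, "rx": 0, "ry": 0, "rz": 0}, {"tx": 0, "ty": 0, "tz": 0, "rx": 0, "ry": 0, "rz": 0}]}}

```text
time: 6.4
tool_pos: [500.3, 88.1, 206.2]
tcp_rot: [3.141, -0.001, 0.113]
contact_force: [-0.4, -1.3, 5.7]
grip_width: 0.3
finger_force: 2.5
```

The oblong key is at its stop too. Next I lift, pass over the stud and press the large round key.

{"op": "carry_out", "data": {"plan": [{"tx": 0, "ty": 0, "tz": 10, "rx": 0, "ry": 0, "rz": 0}, {"tx": 0, "ty": 0, "tz": 20, "rx": 0, "ry": 0, "rz": 0}, {"tx": 3, "ty": -30, "tz": 0, "rx": 0, "ry": 0, "rz": 0}, {"tx": 4, "ty": -35, "tz": 0, "rx": 0, "ry": 0, "rz": 0}, {"tx": 4, "ty": -35, "tz": 0, "rx": 0, "ry": 0, "rz": 0}, {"tx": 4, "ty": -35, "tz": 0, "rx": 0, "ry": 0, "rz": 0}, {"tx": 2.5, "ty": -20, "tz": 0, "rx": 0, "ry": 0, "rz": 0}, {"tx": 0, "ty": 0, "tz": 0, "rx": 0, "ry": 0, "rz": 0}, {"tx": 0, "ty": 0, "tz": -10, "rx": 0, "ry": 0, "rz": 0}, {"tx": 0, "ty": 0, "tz": -8, "rx": 0, "ry": 0, "rz": 0}, {"tx": 0, "ty": 0, "tz": -4, "rx": 0, "ry": 0, "rz": 0}, {"tx": 0, "ty": 0, "tz": 0, "rx": 0, "ry": 0, "rz": 0}]}}

```text
time: 7.6
tool_pos: [517.1, -65.8, 212.8]
tcp_rot: [-3.141, 0.002, 0.114]
contact_force: [0.7, -0.3, 0.7]
grip_width: 0.2
finger_force: 0.0
```

{"op": "carry_out", "data": {"plan": [{"tx": 0, "ty": 0, "tz": -1, "rx": 0, "ry": 0, "rz": 0}, {"tx": 0, "ty": 0, "tz": -1, "rx": 0, "ry": 0, "rz": 0}, {"tx": 0, "ty": 0, "tz": -1, "rx": 0, "ry": 0, "rz": 0}, {"tx": 0, "ty": 0, "tz": -1, "rx": 0, "ry": 0, "rz": 0}, {"tx": 0, "ty": 0, "tz": -1, "rx": 0, "ry": 0, "rz": 0}, {"tx": 0, "ty": 0, "tz": -1, "rx": 0, "ry": 0, "rz": 0}, {"tx": 0, "ty": 0, "tz": -1, "rx": 0, "ry": 0, "rz": 0}, {"tx": 0, "ty": 0, "tz": -0.5, "rx": 0, "ry": 0, "rz": 0}, {"tx": 0, "ty": 0, "tz": 0, "rx": 0, "ry": 0, "rz": 0}]}}

```text
time: 8.5
tool_pos: [517.7, -66.9, 206.3]
tcp_rot: [3.141, -0.0, 0.113]
contact_force: [0.6, 0.8, 2.3]
grip_width: 0.1
finger_force: 1.0
```

{"op": "carry_out", "data": {"plan": [{"tx": 0, "ty": 0, "tz": -0.5, "rx": 0, "ry": 0, "rz": 0}, {"tx": 0, "ty": 0, "tz": 0, "rx": 0, "ry": 0, "rz": 0}, {"tx": 0, "ty": 0, "tz": 0, "rx": 0, "ry": 0, "rz": 0}]}}

```text
time: 8.8
tool_pos: [517.8, -66.9, 206.3]
tcp_rot: [3.141, -0.001, 0.113]
contact_force: [-1.0, 1.5, 4.7]
grip_width: 0.3
finger_force: 2.6
```

All three keys are at their stops. I'll retreat up and away from the row, then check.

{"op": "carry_out", "data": {"plan": [{"tx": 0, "ty": 0, "tz": 10, "rx": 0, "ry": 0, "rz": 0}, {"tx": 0, "ty": 0, "tz": 25, "rx": 0, "ry": 0, "rz": 0}, {"tx": 0, "ty": 0, "tz": 30, "rx": 0, "ry": 0, "rz": 0}, {"tx": -10, "ty": -20, "tz": 15, "rx": 0, "ry": 0, "rz": 0}, {"tx": -20, "ty": -30, "tz": 0, "rx": 0, "ry": 0, "rz": 0}, {"tx": -20, "ty": -30, "tz": 0, "rx": 0, "ry": 0, "rz": 0}, {"tx": -20, "ty": -30, "tz": 0, "rx": 0, "ry": 0, "rz": 0}, {"tx": -20, "ty": -30, "tz": 0, "rx": 0, "ry": 0, "rz": 0}, {"tx": -10, "ty": -20, "tz": 0, "rx": 0, "ry": 0, "rz": 0}, {"tx": 0, "ty": 0, "tz": 0, "rx": 0, "ry": 0, "rz": 0}, {"tx": 0, "ty": 0, "tz": 0, "rx": 0, "ry": 0, "rz": 0}]}}

```text
time: 9.9
tool_pos: [417.5, -227.0, 286.0]
tcp_rot: [-3.141, -0.0, 0.111]
contact_force: [-0.2, 0.5, 1.1]
grip_width: 0.4
finger_force: 0.0
```

```bash
python3 - <<'E'
from h import *
a=bot.capture("scene")
cv2.imwrite("pics/end.png",cv2.resize(a[150:300,240:440],None,fx=4,fy=4,interpolation=2)[:,:,::-1])
o=bot.get_obs();print(o["tool_pos"],o["contact_force"],o["time"])
E
```

```text
[ 417.80721273 -226.43003416  285.88085016] [-0.3716301  -0.20458289  0.05349475] 9.95
```

View pics/end.png

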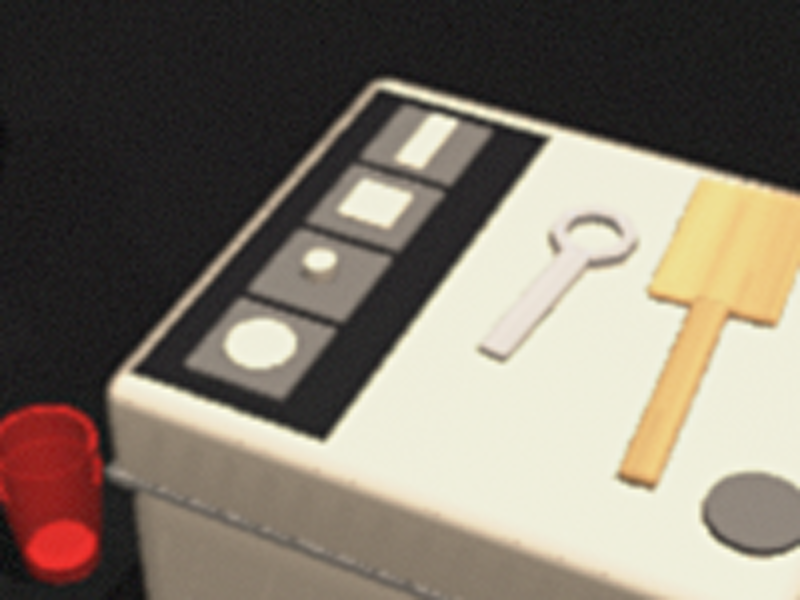

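The picture shows the oblong, square and large round keys flush. The stud at crop (320,262) still stands up, and the opener and paddle are where they were.

```bash
python3 -c "
from plant import bot
print(bot.close_job())"
```

```text
the job is handed in; nothing more can be done
None
```

I pressed the square, oblong and large round keys to their stops in that order, left the small round key up and disturbed nothing I could see, then handed the job in at about 10 s; the hand-in call returned no verdict.

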